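# Change the resin cartridge of the lab water deioniser

## Robot

A 6-joint arm with a two-finger parallel gripper is mounted at the origin on the work surface. World frame = base frame: x ahead of the robot, y to its left, z up, the work surface at z = 0. Lengths are in m, angles in rad, forces in N, time in s.
With the tool pointing down it reaches from about 0.35 to 0.925 m from the base axis. Payload 6.4 kg.
Tool frame: the origin (TCP) lies between the finger pads; the fingertips stand 22 mm ahead of it and the grasp point (between the pads) lies 3 mm ahead of it; z points along the fingers, y is the line along which they close (so a half turn about z gives the same grasp; the last joint's range is limited). The gripper opens to 85 mm and grips with 20 to 120 N. Pads are 22 mm wide; open, the fingers measure 114 mm over their backs; the gripper's body (76 mm by 85 mm) begins 54 mm behind the grasp point. The pads swing forward as they close: fully open they stand 13 mm farther back than shut.
Start: joints at [0.959, 0.245, 1.558, -0, 1.339, -0.174], TCP at [0.276, 0.589, 0.253] pointing down, gripper open.
Joint ranges: [-3.13, 3.13], [-1.02, 2.26], [0.13, 2.54], [-0.95, 4.09], [0.21, 2.88], [-2.74, 2.74]. Speed limits (rad/s): [2.57, 2.57, 3.14, 3.14, 3.14, 3.14].

## Interface

Orientations are given as a rotation vector (axis times angle).
In Python, from station import manip gives the robot as it stands.
- The arm moves only by the tool step_arm, never from a script. Its argument "moves" is a list of rows, each a list of 5 numbers: the shift along the world's x, y, z each as a share of 0.25 m, from -1 to 1, then the turn about the world's z as a share of 90 degrees, from -1 to 1, then the closure in counts, from 0 (fully open) to 255 (shut). A call has 1 to 10 rows; each row shifts and turns the commanded pose from where the row before left it; what a row does not reach is not made up. A row lasts 1/10 s, in which the tool goes at most 50 mm and 8.59 degrees, less where a joint would pass 70% of its speed; a pose out of reach is approached as far as the arm can. A call with a number of a shift or a turn outside -1 to 1 is refused whole. A call with a gripper value outside its range is refused whole. The fingers move at their own pace and stop on an object; "force" is the grip in N (left out, the last holds). Time passes only in rows, so rows that do not move let the fingers close. It gives the time, the measured TCP pose, the force, the opening and the grip force at its end, in the units of the state.
- manip.state(): the state, without advancing time (a new reading comes with each control period).
- manip.snapshot(name): name is "side" or "top" or "wrist"; returns a dict with "frame" (400x640x3 uint8, red, green, blue), "camera_matrix" (3x3 intrinsics, pixels), "k1" (the pictures are not rectified: a ray, as slopes to the right and down, at radius r is drawn at 1 + k1 r^2 times it, then the intrinsics apply), "extrinsics" (4x4, takes a point from world to camera coordinates). Camera axes: x right, y up, looking along -z (the intrinsics and any distortion apply to the point x, -y, -z); pixel columns grow to the right and rows downward; lengths in m; the calibration is good to about 2 mm. A picture is of the moment at which its call begins. There is no depth.
- manip.hand_in(): hands the job in; it is judged then, once.
The state is a dict: "time_s": time; "joints": joint angles; "qvel": joint speeds; "tau": joint torques, N m; "ee_pos": TCP position; "orientation": TCP orientation; "wrist_force": force on the tool from outside, world axes, zero at the start; "wrist_torque": the same for the moment, N m; "width": finger opening in m; "grip_force": force on a finger pad.
Only numpy, scipy, OpenCV 4.12 (cv2) and the standard library are available. Lean on these libraries where they do the work, as an engineer would, in place of code of your own. Each camera call takes 0.05 s, during which the arm holds its last target. There are 200 camera calls.

## Task

The amber resin cartridge in the water deioniser is used up. Press it in to make the push-push catch let go, draw it out and lay it flat on its runners in the white tray; then slide the fresh blue cartridge into the bay and press it home until the catch holds it. Leave the glassware and the spot plate where they stand.

Things in the scene. Friction and masses are not known exactly. Their poses are not given: they have to be found in the camera images.
- unit: White water deioniser, fixed. Origin on the table below the middle of the cartridge bay's mouth; x points level into the bay, the way cartridges go in, z up. Bay housing 88 mm wide, 85 mm high, 235 mm deep. To its left (+y 44 to 179 mm) stand a 25 mm high dispensing platform (x 10 to 115 mm) with a beaker on it and, behind, a 215 mm high tower with a spout over the platform.
- bay_mouth (a point): Middle of the bay's mouth at bay-floor height, 12 mm above the table; axes as the unit. The bay is 51 mm wide and 59 mm high inside, its side walls and roof flared over the first 10 mm. A sill 88 mm wide, level with the bay floor, reaches 45 mm out in front of the mouth. A cartridge slid in without force meets the spring ejector when its centre is in the plane of the mouth.
- bay_held (a point): Where a cartridge's centre is when the catch holds it: 45 mm inside the mouth, 39 mm above the table; the last 30 mm of the cap end then stands out of the mouth. A held cartridge cannot be pulled out: press it on to the end stop and let go, and the spring drives it out until its centre is about in the mouth plane (0 to 8 mm outside it), 75 to 83 mm standing out, where it stays lying loose.
- bay_stop (a point): Where a cartridge's centre is when pressed to the end stop: 52 mm inside the mouth, 7 mm beyond the held place. Pressing to the stop (spring 5 to 8 N, some 13 N in all at 50 mm/s, jolts at first touch up to 20 N) and letting go makes a loose cartridge spring back 7 mm and be held, or frees a held one. Presses that end more than 2 mm short of the stop may not work the catch; the stop is rigid.
- spent_center (a point): Centre of the spent cartridge: amber-orange box 150 mm long (x), 48 mm wide (y), 54 mm high with two 10 mm high runners under it; 0.3 to 0.5 kg; this point is 27 mm above the runners' underside. Grey ribbed cap with flat black thumb pad (the end to press) at -x, white nose (goes in first) at +x. At the start it is held in the bay, 30 mm of the cap end standing out.
- fresh_center (a point): Centre of the fresh cartridge, blue, otherwise the same as the spent one; it stands on its runners on the table. Nose (+x) goes in first, runners down.
- tray_in (a point): Middle of the inner floor (5 mm above the table) of the fixed white tray: inside 190 mm (x) by 250 mm (y), rim 30 mm above the table.
- reagent: Amber reagent bottle with white cap, 56 mm across, 115 mm high; origin at the middle of its foot. Leave it alone.
- spot_plate: White porcelain spot plate 120 x 92 x 20 mm; origin at the middle of its underside. Leave it alone.
- beaker: Small glass beaker 56 mm across, 70 mm high, on the dispensing platform; origin at the middle of its foot. Leave it alone.
- tube_rack: White test-tube rack 104 mm (x) by 256 mm (y), 75 mm high, with four tubes standing up to 200 mm above the table; origin at the middle of its underside. Leave it alone.
Not all that is in view belongs to the job. What is shaped like the part that bears fresh_center but turquoise is not meant. What is shaped like the part that bears spent_center but pink is not meant.

How it is judged:
On the way, in this order (a step that is already met when the one before it is completed fails the run):
1. the catch has let the spent cartridge go and it has come out of its held place (its centre less than 8 mm inside the mouth) (x of spent_center in the frame of bay_mouth below 0.008 m), for 0.1 s.
2. the spent cartridge lies flat in the tray, let go (x of spent_center in the frame of tray_in between -0.085 and 0.085 m and y of spent_center in the frame of tray_in between -0.115 and 0.115 m and z of spent_center in the frame of tray_in below 0.033 m and angle between spent_center's own z axis and vertical below 0.12 rad and contact force between spent and the fingers below 0.1 N), for 0.2 s.
3. the fresh cartridge is held by the catch with nothing pressing on it (its centre 41 to 49 mm inside the mouth) (x of fresh_center in the frame of bay_mouth between 0.041 and 0.049 m and z of fresh_center in the frame of bay_mouth below 0.032 m and contact force between fresh and the arm below 0.1 N and contact force between fresh and the fingers below 0.1 N), for 0.2 s.
At the end, for the whole second after the job is handed in: The fresh cartridge is held in the bay by the catch (centre 41 to 49 mm inside the mouth, on the bay floor) and the spent one lies flat on its runners on the floor of the tray (tilt under 0.12 rad, centre within 85 mm by 115 mm of the tray's middle), both at rest (x of fresh_center in the frame of bay_mouth between 0.041 and 0.049 m and y of fresh_center in the frame of bay_mouth between -0.006 and 0.006 m and z of fresh_center in the frame of bay_mouth below 0.032 m and x of spent_center in the frame of tray_in between -0.085 and 0.085 m and y of spent_center in the frame of tray_in between -0.115 and 0.115 m and z of spent_center in the frame of tray_in below 0.033 m and angle between spent_center's own z axis and vertical below 0.12 rad and linear speed of each of spent, fresh below 0.02 m/s); the robot touches nothing.
It fails at once if the reagent bottle is shifted more than 30 mm or tipped (distance of reagent from where it was at the start of the episode above 0.03 m or angle between reagent's own z axis and vertical above 0.4 rad).
It fails at once if the beaker is shifted more than 30 mm or tipped (distance of beaker from where it was at the start of the episode above 0.03 m or angle between beaker's own z axis and vertical above 0.4 rad).
It fails at once if the spot plate is shifted more than 30 mm (distance of spot_plate from where it was at the start of the episode above 0.03 m).
It fails at once if the test-tube rack is shifted more than 30 mm or tipped (distance of tube_rack from where it was at the start of the episode above 0.03 m or angle between tube_rack's own z axis and vertical above 0.3 rad).
It also fails if it takes over 72 s, if anything falls off the work surface, if the arm or the gripper's body presses on something with over 40 N, if the wrist force passes 120 N, or if a joint passes its speed limit or range.

## Working session

There is one attempt and no reset: what is moved stays moved. The work goes in short steps, Python scripts to look and compute and a tool call to move; the robot and the scene stay as the last step left them, time stands still between calls to the robot, and variables do not carry over. Pictures are saved under pics/ and viewed, at most 12 in all, crops included, and the job is handed in when it is done.

Besides the shell and the picture viewer there is one more tool, called after "Request:" as a command line: name --pt "numbers of a row" for each row, then --argument value for the rest. step_arm: Moves the arm, as the interface text tells. Its arguments: {"type":"object","properties":{"moves":{"type":"array","items":{"type":"array","items":{"type":"number"}}},"force":{"type":"number"}},"required":["moves"]}

```bash
mkdir -p pics; ls
cat > h.py <<'E'
import numpy as np, cv2
from station import manip
def snap(n,f=None):
    s=manip.snapshot(n)
    if f: cv2.imwrite('pics/'+f,cv2.cvtColor(s['frame'],cv2.COLOR_RGB2BGR))
    return s
def ray(s,u,v):
    K=s['camera_matrix'];k=s['k1'];p=np.array([(u-K[0,2])/K[0,0],(v-K[1,2])/K[1,1]]);q=p.copy()
    for _ in range(30): q=p/(1+k*(q@q))
    E=np.array(s['extrinsics']);R=E[:3,:3];t=E[:3,3]
    return -R.T@t, R.T@np.array([q[0],-q[1],-1])
def on(s,u,v,z):
    c,d=ray(s,u,v);return c+d*(z-c[2])/d[2]
def proj(s,P):
    E=np.array(s['extrinsics']);c=E[:3,:3]@P+E[:3,3];q=np.array([c[0],-c[1]])/-c[2]
    q=q*(1+s['k1']*(q@q));K=s['camera_matrix'];return np.array([K[0,0]*q[0]+K[0,2],K[1,1]*q[1]+K[1,2]])
E
python3 - <<'E'
from h import *
for n in('top','side','wrist'):
    s=snap(n,n+'0.png');c,_=ray(s,320,200);print(n,c.round(3),np.array(s['camera_matrix']).round(1).tolist(),s['k1'])
print(manip.state())
E
```

```text
pics
top [ 0.419 -0.032  1.077] [[396.7, 0.0, 321.1], [0.0, 396.7, 196.1], [0.0, 0.0, 1.0]] -0.09001840041862384
side [ 0.18  -0.857  0.57 ] [[411.8, 0.0, 324.9], [0.0, 411.8, 205.2], [0.0, 0.0, 1.0]] 0.010230997365117392
wrist [0.202 0.624 0.372] [[360.7, 0.0, 317.4], [0.0, 360.7, 202.4], [0.0, 0.0, 1.0]] 0.02508513487681052
{'time_s': 0.15, 'joints': array([ 9.58907722e-01,  2.45651699e-01,  1.55874258e+00,  2.91300151e-05,
        1.33870974e+00, -1.74130674e-01]), 'qvel': array([ 0.00138992, -0.00188064, -0.00276101, -0.00029608, -0.00018032,
       -0.00240899]), 'tau': array([-9.07856429e-04, -4.29988146e+01, -3.26551187e+01, -2.85645137e-04,
        3.57628698e-03,  3.75110801e-06]), 'ee_pos': array([0.27531561, 0.58837347, 0.25243007]), 'orientation': array([-6.82029977e-01, -3.06604531e+00,  2.17558260e-03]), 'wrist_force': array([ 0.05376336, -0.14316684,  0.44129578]), 'wrist_torque': array([-0.02857023,  0.00799229,  0.00850564]), 'grip_force': 0.0, 'width': 0.0850924942641171}
```

View pics/top0.png

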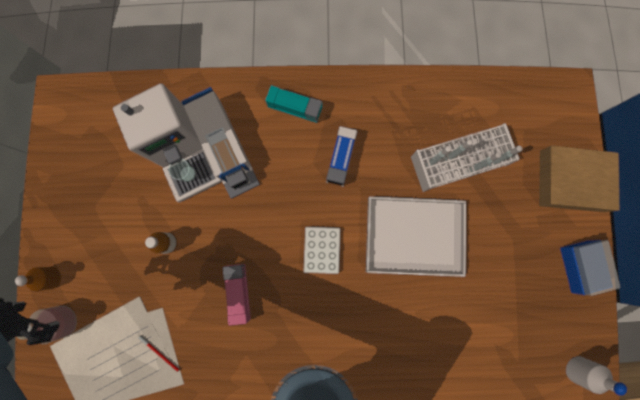

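View pics/side0.png

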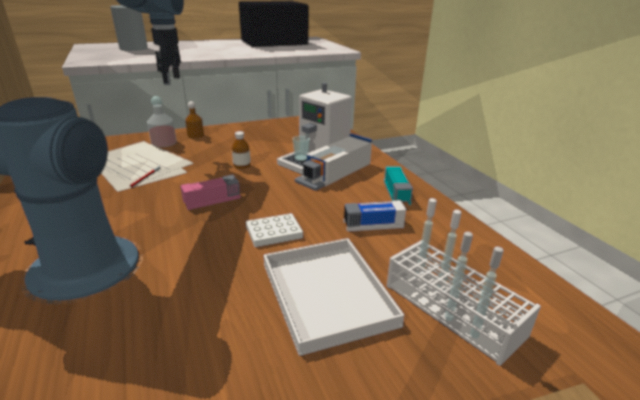

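Run:
```python
import cv2,numpy as np
a=cv2.imread('pics/top0.png')
x=cv2.resize(a[75:205,105:265],None,fx=5,fy=5,interpolation=cv2.INTER_CUBIC)[:600]
cv2.imwrite('pics/c1.png',x)
y=cv2.resize(a[95:195,300:400],None,fx=4,fy=4,interpolation=cv2.INTER_CUBIC)
b=cv2.imread('pics/side0.png')
z=cv2.resize(b[120:240,270:420],None,fx=4,fy=4,interpolation=cv2.INTER_CUBIC)
h=np.zeros((480,1000,3),np.uint8);h[:400,:400]=y;h[:480,400:]=z
cv2.imwrite('pics/c2.png',cv2.resize(h,(800,384)))
```

```text
(no output)
```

View pics/c1.png

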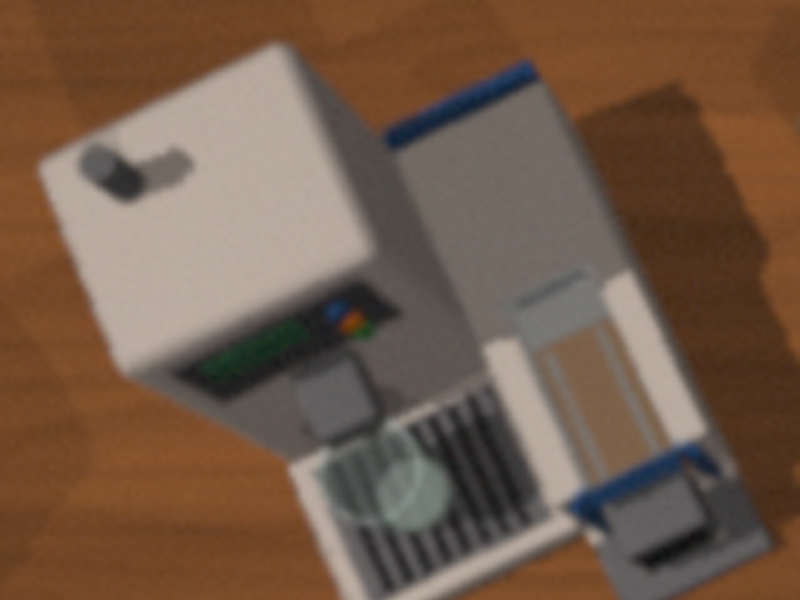

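View pics/c2.png

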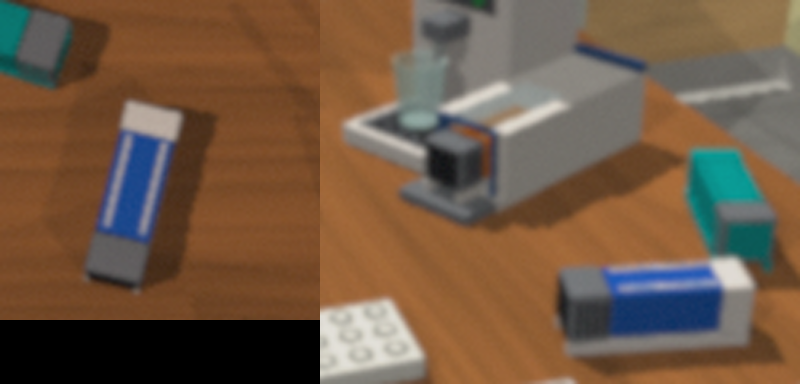

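Run:
```python
from h import *
s=snap('top');f=s['frame']
C=lambda x,y:(105+x/5-.4,75+y/5-.4)
D=lambda x,y:(300+x/3.2-.4,95+y/3.2-.4)
def show(n,p,z): P=on(s,*p,z);print(n,P.round(4)[:2]);return P
br=show('roof back R',C(540,70),.085);fr=show('roof front R',C(715,455),.085);fl=show('roof front L',C(575,500),.085)
bl=show('roof back L',C(388,140),.085)
show('sill FR',C(772,545),.012)
print('len',np.linalg.norm(br-fr),'wid',np.linalg.norm(fr-fl),np.linalg.norm(bl-br),'yaw',np.degrees(np.arctan2(*(br-fr)[[1,0]])))
for q in((605,512),(685,475),(712,525),(637,562)): show('cap',C(*q),.066)
for q in((127,101),(183,112),(140,282),(90,270)): show('fresh',D(*q),.054)
hsv=cv2.cvtColor(f,cv2.COLOR_RGB2HSV)
m=cv2.inRange(hsv,(108,120,60),(125,255,255));m[:, :310]=0;m[:,380:]=0
cs,_=cv2.findContours(m,0,1);c=max(cs,key=cv2.contourArea)
g=[on(s,*p,.054)[:2] for p in cv2.boxPoints(cv2.minAreaRect(c))];print('blue',np.round(g,4).tolist())
# tray floor: outer corners of rim
for q in((367,197),(467,200),(466,276),(366,273)): show('tray',q,.03)
R=cv2.Rodrigues(manip.state()['orientation'])[0];print(R.round(3))
# bay trim blue
m=cv2.inRange(hsv,(105,100,40),(125,255,255));m[:,:200]=0;m[:,260:]=0;m[:150]=0;m[200:]=0
ys,xs=np.nonzero(m);print('trim',xs.min(),xs.max(),ys.min(),ys.max(),len(xs))
w=snap('wrist');print(ray(w,320,200), )
```

```text
roof back R [0.8417 0.2609]
roof front R [0.6311 0.1625]
roof front L [0.6085 0.2344]
roof back L [0.8046 0.3416]
sill FR [0.5962 0.1446]
len 0.23248841834245315 wid 0.075402302523686 0.08883369637004346 yaw 25.05454936578359
cap [0.6056 0.2235]
cap [0.6247 0.1818]
cap [0.5981 0.1671]
cap [0.579 0.206]
fresh [ 0.7424 -0.0751]
fresh [ 0.7324 -0.1216]
fresh [ 0.5892 -0.0833]
fresh [ 0.5995 -0.0426]
blue [[0.632, -0.05], [0.716, -0.0694], [0.7063, -0.11], [0.6225, -0.0901]]
tray [ 0.554  -0.1469]
tray [ 0.5432 -0.4162]
tray [ 0.3422 -0.4034]
tray [ 0.3545 -0.1398]
[[-0.906  0.424 -0.001]
 [ 0.424  0.906 -0.001]
 [ 0.    -0.001 -1.   ]]
trim 219 247 164 178 91
(array([0.20167748, 0.62398169, 0.37257065]), array([ 0.28423403, -0.12654309, -0.95041665]))
```

Request:
step_arm --pt "0.08 -0.144 0 0.046 255" --pt "0.08 -0.144 0 0.046 255" --pt "0.08 -0.144 0 0.046 255" --pt "0.08 -0.144 0 0.046 255" --pt "0.08 -0.144 0 0.046 255" --pt "0.08 -0.144 0 0.046 255" --pt "0.08 -0.144 0 0.046 255" --pt "0.08 -0.144 0 0.046 255" --pt "0.08 -0.144 0 0.046 255" --pt "0.08 -0.144 0 0.046 255"

```text
time_s: 1.25
ee_pos: [0.4761, 0.2272, 0.2534]
orientation: [-0.451, 3.109, 0.0]
wrist_force: [0.1, 0.0, 0.3]
width: 0.0003
grip_force: 0.0
```

Request:
step_arm --pt "0.08 -0.144 0 0.046 255" --pt "0.08 -0.144 0 0.046 255" --pt "0 0 0 0 255" --pt "0 0 0 0 255"

```text
time_s: 1.65
ee_pos: [0.5156, 0.1562, 0.2531]
orientation: [0.665, -3.07, -0.001]
wrist_force: [-0.1, 1.2, -0.4]
width: -0.0003
grip_force: 0.0
```

Run:
```python
from h import *
st=manip.state();R=cv2.Rodrigues(st['orientation'])[0]
print(st['time_s'],st['ee_pos'],st['joints'].round(3),'ty',np.degrees(np.arctan2(R[1,1],R[0,1])))
w=snap('wrist','w1.png');t=snap('top','t1.png')
u=np.array([.906,.423]);v=np.array([-.423,.906]);M=.641*u-.0758*v
for a,b,z in((0,0,.012),(0,.044,.085),(0,-.044,.085),(-.03,.024,.066),(-.03,-.024,.066),(-.045,.044,.012),(-.045,-.044,.012)):
    P=np.r_[M+a*u+b*v,z];print(a,b,z,proj(w,P).round(1),proj(t,P).round(1))
```

```text
1.65 [0.5156471  0.15619358 0.25312996] [ 0.083 -0.016  1.842  0.     1.316 -1.914] ty 114.4581389408869
0 0 0.012 [318.5 260.3] [238.1 177.8]
0 0.044 0.085 [366.5 297.1] [216.4 180.2]
0 -0.044 0.085 [271.  297.9] [247.5 165.5]
-0.03 0.024 0.066 [343.7 258.4] [229.9 188.4]
-0.03 -0.024 0.066 [293.  258.8] [246.6 180.5]
-0.045 0.044 0.012 [359.1 222.3] [230.1 199.4]
-0.045 -0.044 0.012 [277.2 223.1] [259.3 185.6]
```

View pics/w1.png

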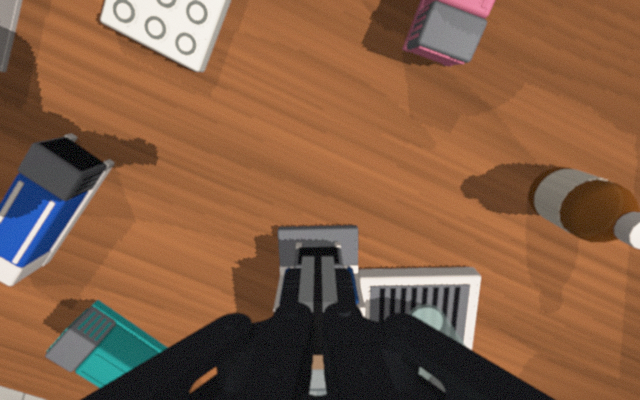

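Request:
step_arm --pt "0 0 -0.16 0.006 255" --pt "0 0 -0.16 0 255" --pt "0 0 -0.16 0 255" --pt "0 0 -0.16 0 255" --pt "0 0 -0.16 0 255" --pt "0.0362 0.0189 0 0 255" --pt "0.0362 0.0189 0 0 255" --pt "0.0362 0.0169 0 0 255" --pt "0.0362 0.0169 0 0 255" --pt "0.0362 0.0169 0 0 255"

```text
time_s: 2.75
ee_pos: [0.5631, 0.1796, 0.0554]
orientation: [-0.683, 3.063, -0.001]
wrist_force: [0.2, -0.3, 0.2]
width: -0.0002
grip_force: 0.0
```

Request:
step_arm --pt "0.0181 0.0085 0 0 255" --pt "0.0181 0.0085 0 0 255" --pt "0.0181 0.0085 0 0 255" --pt "0 0 0 0 255"

```text
time_s: 3.15
ee_pos: [0.5748, 0.1853, 0.0534]
orientation: [-0.683, 3.066, -0.0]
wrist_force: [0.1, -0.4, -0.8]
width: -0.0
grip_force: 0.0
```

Request:
step_arm --pt "0.0109 0.0051 0 0 255" --pt "0.0109 0.0051 0 0 255" --pt "0 0 0 0 255"

```text
time_s: 3.45
ee_pos: [0.5801, 0.1878, 0.0534]
orientation: [-0.684, 3.066, -0.0]
wrist_force: [0.2, -0.4, 0.9]
width: 0.0001
grip_force: 0.0
```

Request:
step_arm --pt "0.0109 0.0051 0 0 255" --pt "0 0 0 0 255"

```text
time_s: 3.65
ee_pos: [0.5813, 0.1887, 0.053]
orientation: [0.683, -3.062, 0.001]
wrist_force: [-5.6, -2.9, 3.8]
width: -0.0001
grip_force: 3.0
```

Request:
step_arm --pt "0.0109 0.0051 0 0 255" --pt "0 0 0 0 255"

```text
time_s: 3.85
ee_pos: [0.5832, 0.1896, 0.0528]
orientation: [0.683, -3.059, 0.001]
wrist_force: [-7.7, -3.2, 6.0]
width: -0.0002
grip_force: 4.9
```

Request:
step_arm --pt "0.0109 0.0051 0 0 255" --pt "0.0109 0.0051 0 0 255" --pt "0 0 0 0 255"

```text
time_s: 4.15
ee_pos: [0.5879, 0.1919, 0.0527]
orientation: [0.683, -3.057, 0.001]
wrist_force: [-10.8, -5.8, 8.7]
width: 0.0
grip_force: 6.4
```

Request:
step_arm --pt "0.0109 0.0051 0 0 255" --pt "0 0 0 0 255"

```text
time_s: 4.35
ee_pos: [0.588, 0.192, 0.0525]
orientation: [0.682, -3.048, 0.003]
wrist_force: [-23.8, -12.1, 19.7]
width: 0.0002
grip_force: 13.4
```

Request:
step_arm --pt "-0.1087 -0.0507 0 0 255" --pt "-0.1087 -0.0507 0 0 255" --pt "-0.1087 -0.0507 0 0 255" --pt "-0.0362 -0.0169 0.1 0 255" --pt "0 0 0.16 0 0" --pt "0 0 0.16 0 0" --pt "0 0 0 0 0" --pt "0 0 0 0 0"

```text
time_s: 5.15
ee_pos: [0.5036, 0.1519, 0.1595]
orientation: [-0.683, 3.064, -0.001]
wrist_force: [0.1, 0.7, -1.5]
width: 0.0584
grip_force: 0.0
```

Run:
```python
from h import *
st=manip.state();print(st['time_s'],st['ee_pos'],st['width'])
w=snap('wrist','w2.png')
cv2.imwrite('pics/w2c.png',cv2.resize(cv2.cvtColor(w['frame'],cv2.COLOR_RGB2BGR)[150:400,190:450],None,fx=2.4,fy=2.4,interpolation=2))
u=np.array([.906,.423]);v=np.array([-.423,.906]);M=.647*u-.0758*v
for a,b,z in((0,.044,.085),(0,-.044,.085),(-.079,.024,.066),(-.079,-.024,.066),(-.045,.044,.012),(-.045,-.044,.012)):
    print(a,b,z,((proj(w,np.r_[M+a*u+b*v,z])-[190,150])*2.4).round(0))
```

```text
5.15 [0.50360585 0.1519499  0.15949314] 0.058436943003454096
0 0.044 0.085 [455. 596.]
0 -0.044 0.085 [148. 595.]
-0.079 0.024 0.066 [387. 318.]
-0.079 -0.024 0.066 [216. 317.]
-0.045 0.044 0.012 [428. 321.]
-0.045 -0.044 0.012 [178. 321.]
```

View pics/w2c.png

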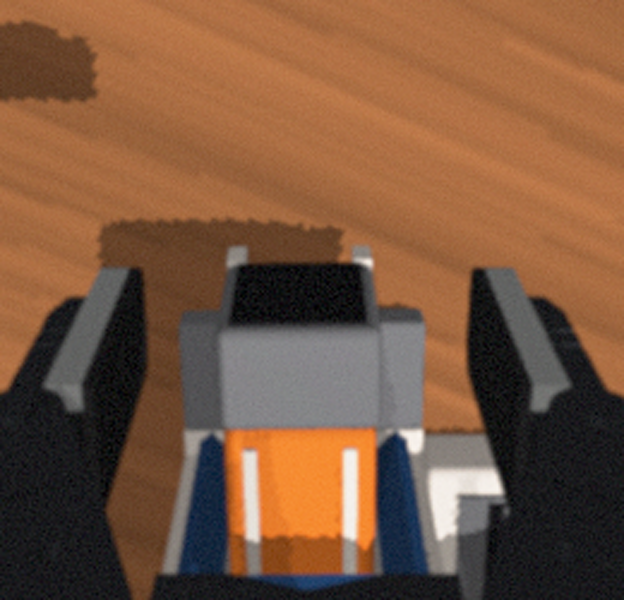

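Request:
step_arm --pt "0.1 0.0465 0 0 0" --pt "0.1 0.0465 0 0 0" --pt "0.1 0.0465 0 0 0" --pt "0 0 -0.154 0 0" --pt "0 0 -0.154 0 0" --pt "0 0 -0.154 0 0" --pt "0 0 0 0 0" --pt "0 0 0 0 0"

```text
time_s: 6.0
ee_pos: [0.5767, 0.1866, 0.0414]
orientation: [0.683, -3.063, -0.001]
wrist_force: [0.2, -0.6, 0.3]
width: 0.0856
grip_force: 0.0
```

Request:
step_arm --force 60 --pt "0 0 0 0 255" --pt "0 0 0 0 255" --pt "0 0 0 0 255" --pt "0 0 0 0 255" --pt "0 0 0 0 255" --pt "0 0 0 0 255"

```text
time_s: 6.6
ee_pos: [0.5795, 0.1869, 0.0452]
orientation: [-0.683, 3.063, -0.001]
wrist_force: [-1.6, -1.7, 6.8]
width: 0.0475
grip_force: 62.3
```

Request:
step_arm --pt "-0.0362 -0.0169 0 0 255" --pt "-0.0362 -0.0169 0 0 255" --pt "-0.0362 -0.0169 0 0 255" --pt "-0.0362 -0.0169 0 0 255" --pt "0 0 0 0 255" --pt "0 0 0 0 0" --pt "0 0 0 0 0" --pt "0 0 0 0 0" --pt "0 0 0 0 0" --pt "0 0 0 0 0"

```text
time_s: 7.6
ee_pos: [0.5414, 0.1699, 0.0425]
orientation: [0.684, -3.066, -0.0]
wrist_force: [-0.6, -0.5, 0.3]
width: 0.0856
grip_force: 0.0
```

Request:
step_arm --force 80 --pt "0.0724 0.0338 0 0 0" --pt "0.0724 0.0338 0 0 0" --pt "0 0 0 0 0" --pt "0 0 0 0 255" --pt "0 0 0 0 255" --pt "0 0 0 0 255" --pt "0 0 0 0 255" --pt "0 0 0 0 255" --pt "0 0 0 0 255"

```text
time_s: 8.5
ee_pos: [0.5775, 0.1864, 0.0427]
orientation: [0.683, -3.065, 0.001]
wrist_force: [-1.3, -2.3, 1.4]
width: 0.0473
grip_force: 82.5
```

Run:
```python
from h import *
st=manip.state();print(st['time_s'],st['ee_pos'],st['width'],st['wrist_force'])
t=snap('top','t2.png');s=snap('side','s2.png')
a=cv2.resize(t['frame'][130:230,190:290],(400,400),interpolation=2);b=cv2.resize(s['frame'][110:210,260:360],(400,400),interpolation=2)
cv2.imwrite('pics/t2c.png',cv2.cvtColor(np.hstack([a,b]),cv2.COLOR_RGB2BGR))
```

```text
8.5 [0.57750159 0.18642841 0.04274562] 0.0473109993296797 [-1.2806684  -2.2929249   1.36846755]
```

View pics/t2c.png

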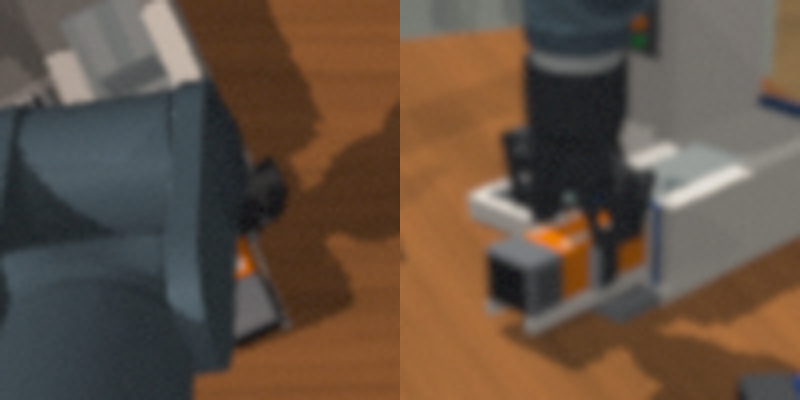

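Request:
step_arm --pt "-0.0634 -0.0296 0 0 255" --pt "-0.0634 -0.0296 0 0 255" --pt "-0.0634 -0.0296 0 0 255" --pt "-0.0634 -0.0296 0 0 255" --pt "0 0 0.12 0 255" --pt "0 0 0.12 0 255" --pt "0 0 0.12 0 255" --pt "0 0 0.12 0 255" --pt "0 0 0 0 255"

```text
time_s: 9.5
ee_pos: [0.517, 0.1577, 0.1666]
orientation: [-0.682, 3.058, -0.001]
wrist_force: [0.2, -0.2, -3.9]
width: 0.0471
grip_force: 84.0
```

Request:
step_arm --pt "-0.0219 -0.1445 0 -0.0256 255" --pt "-0.0219 -0.1445 0 -0.0256 255" --pt "-0.0219 -0.1445 0 -0.0256 255" --pt "-0.0219 -0.1445 0 -0.0256 255" --pt "-0.0219 -0.1445 0 -0.0256 255" --pt "-0.0219 -0.1445 0 -0.0256 255" --pt "-0.0219 -0.1445 0 -0.0256 255" --pt "-0.0219 -0.1445 0 -0.0256 255" --pt "-0.0219 -0.1445 0 -0.0256 255" --pt "-0.0219 -0.1445 0 -0.0256 255"

```text
time_s: 10.5
ee_pos: [0.4583, -0.2046, 0.1601]
orientation: [0.055, -3.139, -0.004]
wrist_force: [0.8, 0.1, -4.6]
width: 0.047
grip_force: 84.0
```

Request:
step_arm --pt "-0.0219 -0.1445 0 -0.0256 255" --pt "-0.0219 -0.1445 0 -0.0256 255" --pt "0 0 0 0 255" --pt "0 0 0 0 255"

```text
time_s: 10.9
ee_pos: [0.4477, -0.2759, 0.1604]
orientation: [-0.071, -3.138, -0.005]
wrist_force: [0.9, 0.8, -4.8]
width: 0.047
grip_force: 84.6
```

Run:
```python
from h import *
st=manip.state();print(st['time_s'],st['ee_pos'],st['width'],st['wrist_force'])
R=cv2.Rodrigues(st['orientation'])[0];print('ty',np.degrees(np.arctan2(R[1,1],R[0,1])))
t=snap('top');s=snap('side')
a=cv2.resize(t['frame'][180:290,340:490],(450,330),interpolation=2);b=cv2.resize(s['frame'][160:360,250:410],(320,400),interpolation=2)
h=np.zeros((400,770,3),np.uint8);h[:330,:450]=a;h[:,450:]=b
cv2.imwrite('pics/t3c.png',cv2.cvtColor(h,cv2.COLOR_RGB2BGR))
```

```text
10.9 [ 0.44774959 -0.27590019  0.16037469] 0.04703375835341804 [ 0.93981859  0.83212557 -4.84193455]
ty 87.4096164837169
```

View pics/t3c.png

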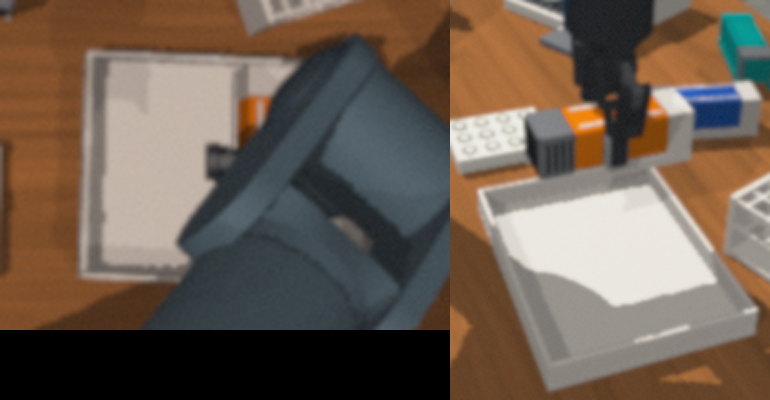

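Request:
step_arm --pt "0 0 -0.15 0 255" --pt "0 0 -0.15 0 255" --pt "0 0 -0.12 0 255" --pt "0 0 -0.05 0 255" --pt "0 0 -0.018 0 255" --pt "0 0 0 0 255"

```text
time_s: 11.6
ee_pos: [0.4493, -0.2762, 0.0412]
orientation: [0.068, 3.14, -0.001]
wrist_force: [-0.1, 0.4, -3.0]
width: 0.0472
grip_force: 84.5
```

Request:
step_arm --pt "0 0 -0.006 0 255" --pt "0 0 0 0 255"

```text
time_s: 11.8
ee_pos: [0.4497, -0.2771, 0.0407]
orientation: [0.069, 3.139, -0.003]
wrist_force: [0.1, 0.3, -4.1]
width: 0.0474
grip_force: 84.5
```

Request:
step_arm --pt "0 0 -0.008 0 255" --pt "0 0 -0.008 0 255" --pt "0 0 0 0 255"

```text
time_s: 12.1
ee_pos: [0.4493, -0.2768, 0.0363]
orientation: [0.069, 3.14, -0.001]
wrist_force: [0.8, 1.1, 2.9]
width: 0.0475
grip_force: 85.6
```

Request:
step_arm --pt "0 0 0 0 0" --pt "0 0 0 0 0" --pt "0 0 0 0 0" --pt "0 0 0 0 0" --pt "0 0 0 0 0" --pt "0 0 0.15 0 0" --pt "0 0 0.16 0 0" --pt "0 0 0.16 0 0" --pt "0 0 0.16 0 0" --pt "0 0 0 0 0"

```text
time_s: 13.1
ee_pos: [0.4515, -0.2789, 0.1995]
orientation: [0.068, 3.132, -0.013]
wrist_force: [0.9, -0.9, 0.3]
width: 0.0852
grip_force: 0.0
```

Request:
step_arm --pt "0.0805 0.1467 0 -0.02 0" --pt "0.0805 0.1467 0 -0.02 0" --pt "0.0805 0.1467 0 -0.02 0" --pt "0.0805 0.1467 0 -0.02 0" --pt "0.0805 0.1467 0 -0.02 0" --pt "0.0805 0.1467 0 -0.02 0" --pt "0 0 0 0 0" --pt "0 0 0 0 0"

```text
time_s: 13.9
ee_pos: [0.5692, -0.0555, 0.1917]
orientation: [-0.361, -3.119, 0.0]
wrist_force: [-0.0, -0.8, 0.1]
width: 0.0857
grip_force: 0.0
```

Run:
```python
from h import *
st=manip.state();print(st['time_s'],st['ee_pos'],st['width'])
R=cv2.Rodrigues(st['orientation'])[0];print('ty',np.degrees(np.arctan2(R[1,1],R[0,1])))
w=snap('wrist');t=snap('top');s=snap('side')
hsv=cv2.cvtColor(t['frame'],cv2.COLOR_RGB2HSV);m=cv2.inRange(hsv,(8,200,150),(18,255,255));m[:,:365]=0;m[:,470:]=0;m[:195]=0;m[280:]=0
p=np.argwhere(m)[:,::-1];print('orange px',len(p));c,wh,a=cv2.minAreaRect(p.astype(np.float32))
print(on(t,*c,.059).round(3),[on(t,*q,.059)[:2].round(3).tolist() for q in cv2.boxPoints((c,wh,a))])
x=np.array([.972,-.233]);y=np.array([.233,.972]);C=np.array([.6665,-.080])
for a,b in((-.075,.024),(-.075,-.024),(.075,.024),(.075,-.024)): print(a,b,proj(w,np.r_[C+a*x+b*y,.054]).round(0))
h=np.zeros((560,640,3),np.uint8);h[:400]=w['frame'];h[400:,:240]=cv2.resize(t['frame'][190:290,355:475],(240,160));h[400:,250:490]=cv2.resize(s['frame'][230:350,260:410],(240,160))
cv2.imwrite('pics/w4.png',cv2.cvtColor(h,cv2.COLOR_RGB2BGR))
```

```text
13.9 [ 0.56922279 -0.0555042   0.191707  ] 0.08569795006270793
ty 76.80730697939033
orange px 70
[ 0.453 -0.262  0.059] [[0.492, -0.256], [0.492, -0.272], [0.415, -0.269], [0.415, -0.253]]
-0.075 0.024 [346. 228.]
-0.075 -0.024 [284. 228.]
0.075 0.024 [341. 383.]
0.075 -0.024 [288. 383.]
```

View pics/w4.png

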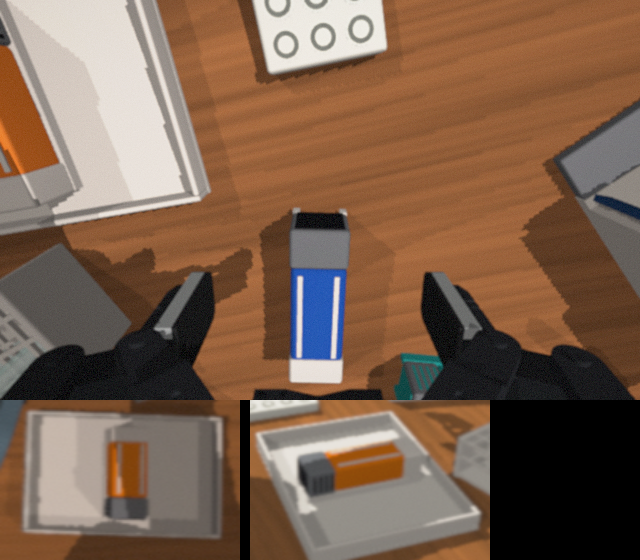

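Request:
step_arm --pt "0.147 -0.0316 0 -0.013 0" --pt "0.147 -0.0316 0 0 0" --pt "0 0 -0.16 0 0" --pt "0 0 -0.16 0 0" --pt "0 0 -0.16 0 0" --pt "0 0 -0.12 0 0" --pt "0 0 -0.035 0 0" --pt "0 0 0 0 0" --pt "0 0 0 0 0"

```text
time_s: 14.95
ee_pos: [0.6442, -0.073, 0.036]
orientation: [0.397, 3.113, -0.001]
wrist_force: [0.8, 0.3, 0.3]
width: 0.0854
grip_force: 0.0
```

Request:
step_arm --force 80 --pt "0 0 0 0 255" --pt "0 0 0 0 255" --pt "0 0 0 0 255" --pt "0 0 0 0 255" --pt "0 0 0 0 255" --pt "0 0 0 0 255"

```text
time_s: 15.55
ee_pos: [0.6441, -0.0724, 0.0358]
orientation: [0.395, 3.114, -0.001]
wrist_force: [-1.1, 0.6, 5.7]
width: 0.047
grip_force: 83.5
```

Request:
step_arm --pt "0 0 0.11 0 255" --pt "0 0 0.11 0 255" --pt "0 0 0.11 0 255" --pt "0 0 0.11 0 255" --pt "0 0 0 0 255"

```text
time_s: 16.05
ee_pos: [0.6451, -0.0725, 0.1478]
orientation: [0.395, 3.11, -0.002]
wrist_force: [0.6, 0.2, -4.4]
width: 0.0471
grip_force: 83.9
```

Request:
step_arm --pt "-0.0572 0.0892 0 0.044 255" --pt "-0.0572 0.0892 0 0.044 255" --pt "-0.0572 0.0892 0 0.044 255" --pt "-0.0572 0.0892 0 0.044 255" --pt "-0.0572 0.0892 0 0.044 255" --pt "-0.0572 0.0892 0 0.044 255" --pt "-0.0572 0.0892 0 0.044 255" --pt "-0.0572 0.0892 0 0.044 255" --pt "-0.0572 0.0892 0 0.044 255" --pt "-0.0572 0.0892 0 0.044 255"

```text
time_s: 17.05
ee_pos: [0.4976, 0.1516, 0.1414]
orientation: [0.686, -3.061, -0.001]
wrist_force: [0.1, 0.3, -4.9]
width: 0.0472
grip_force: 83.9
```

Request:
step_arm --pt "0 0 -0.12 0 255" --pt "0 0 -0.12 0 255" --pt "0 0 -0.06 0 255" --pt "0 0 0 0 255" --pt "0 0 0 0 255"

```text
time_s: 17.55
ee_pos: [0.5001, 0.1508, 0.0689]
orientation: [0.683, -3.066, -0.0]
wrist_force: [0.0, -0.6, -3.9]
width: 0.0471
grip_force: 83.5
```

Run:
```python
from h import *
st=manip.state();p=st['ee_pos'];print(st['time_s'],p,st['width'],st['wrist_force'])
R=cv2.Rodrigues(st['orientation'])[0];print('ty',np.degrees(np.arctan2(R[1,1],R[0,1])),'tilt',R[2].round(3))
u=np.array([.906,.423]);v=np.array([-.423,.906]);print('u,v',p[:2]@u,p[:2]@v)
w=snap('wrist');s=snap('side')
a=cv2.resize(w['frame'][170:400,200:440],(480,460),interpolation=2);b=cv2.resize(s['frame'][130:230,260:340],(320,400),interpolation=2)
h=np.zeros((460,800,3),np.uint8);h[:,:480]=a;h[:400,480:]=b
cv2.imwrite('pics/w5.png',cv2.cvtColor(h,cv2.COLOR_RGB2BGR))
```

```text
17.55 [0.50012258 0.15077594 0.06890882] 0.047111184631029035 [ 0.00913038 -0.57381949 -3.8816391 ]
ty 115.10383253656329 tilt [ 0.  0. -1.]
u,v 0.5168892854391784 -0.07494884919083092
```

View pics/w5.png

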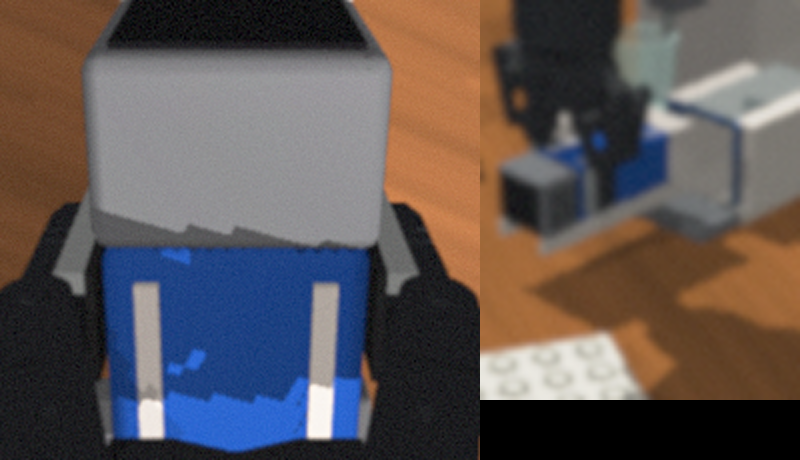

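Request:
step_arm --pt "0 -0.002 -0.04 0 255" --pt "0 0 -0.036 0 255" --pt "0 0 0 0 255" --pt "0.0362 0.0169 0 0 255" --pt "0.0362 0.0169 0 0 255" --pt "0 0 0 0 255"

```text
time_s: 18.25
ee_pos: [0.5205, 0.1594, 0.051]
orientation: [-0.683, 3.063, -0.001]
wrist_force: [0.7, -0.2, -4.2]
width: 0.0472
grip_force: 83.6
```

Request:
step_arm --pt "0.0362 0.0169 0 0 255" --pt "0.0362 0.0169 0 0 255" --pt "0.0181 0.0085 0 0 255" --pt "0 0 0 0 255"

```text
time_s: 18.65
ee_pos: [0.5418, 0.1697, 0.0503]
orientation: [-0.683, 3.065, -0.0]
wrist_force: [0.5, -0.8, -4.2]
width: 0.047
grip_force: 83.7
```

Request:
step_arm --pt "0.0362 0.0169 0 0 255" --pt "0.0362 0.0169 0 0 255" --pt "0.0362 0.0169 0 0 255" --pt "0 0 0 0 255"

```text
time_s: 19.05
ee_pos: [0.5697, 0.1827, 0.0506]
orientation: [-0.683, 3.064, 0.0]
wrist_force: [1.2, -2.6, -4.7]
width: 0.0473
grip_force: 83.6
```

Request:
step_arm --pt "0 0 -0.01 0 255" --pt "0 0 0 0 255"

```text
time_s: 19.25
ee_pos: [0.5684, 0.1821, 0.0478]
orientation: [-0.683, 3.065, -0.0]
wrist_force: [1.4, -1.2, -2.0]
width: 0.0472
grip_force: 84.0
```

Request:
step_arm --pt "0 0 0 0 0" --pt "0 0 0 0 0" --pt "0 0 0 0 0" --pt "0 0 0 0 0" --pt "0 0 0 0 0" --pt "0 0 0.13 0 0" --pt "0 0 0.13 0 0" --pt "0 0 0.13 0 0" --pt "-0.1051 -0.049 0 0 0" --pt "-0.1051 -0.049 0 0 255"

```text
time_s: 20.25
ee_pos: [0.516, 0.1575, 0.1468]
orientation: [-0.683, 3.063, -0.001]
wrist_force: [-0.8, -0.7, 0.2]
width: 0.0733
grip_force: 0.0
```

Request:
step_arm --pt "-0.1051 -0.049 0 0 255" --pt "0 0 0 0 255" --pt "0 0 0 0 255" --pt "0 0 -0.15 0 255" --pt "0 0 -0.15 0 255" --pt "0 0 -0.085 0 255" --pt "0 0 0 0 255" --pt "0 0 0 0 255"

```text
time_s: 21.05
ee_pos: [0.4902, 0.1456, 0.0493]
orientation: [-0.683, 3.066, -0.0]
wrist_force: [0.3, 0.5, 1.2]
width: 0.0
grip_force: 0.0
```

Run:
```python
from h import *
st=manip.state();p=st['ee_pos'];print(st['time_s'],p,st['width'],st['wrist_force'])
u=np.array([.906,.423]);v=np.array([-.423,.906]);print('u,v',p[:2]@u,p[:2]@v)
w=snap('wrist');s=snap('side')
a=cv2.resize(w['frame'][170:400,200:440],(480,460),interpolation=2);b=cv2.resize(s['frame'][130:230,260:340],(320,400),interpolation=2)
h=np.zeros((460,800,3),np.uint8);h[:,:480]=a;h[:400,480:]=b
cv2.imwrite('pics/w6.png',cv2.cvtColor(h,cv2.COLOR_RGB2BGR))
```

```text
21.05 [0.4902349  0.14560032 0.0492946 ] 2.3432115571230245e-06 [0.33563576 0.54903762 1.20408612]
u,v 0.5057417504829682 -0.07545547087228677
```

View pics/w6.png

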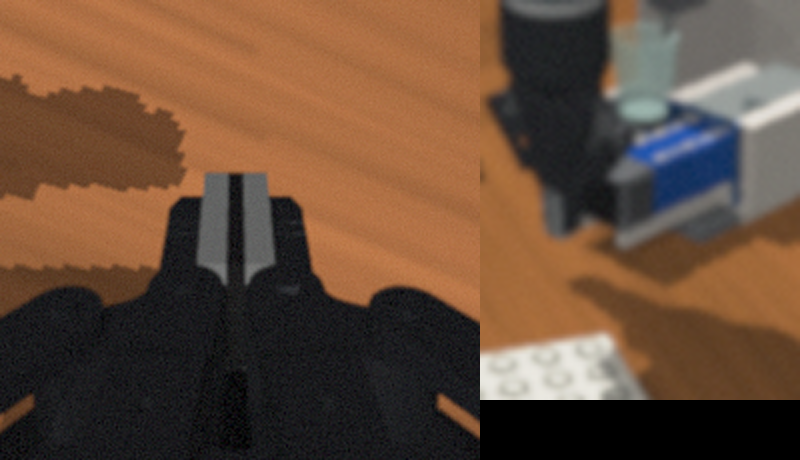

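Request:
step_arm --pt "0.0362 0.0169 0 0 255" --pt "0.0362 0.0169 0 0 255" --pt "0.0181 0.0085 0 0 255" --pt "0.0181 0.0085 0 0 255" --pt "0.0181 0.0085 0 0 255" --pt "0.0181 0.0085 0 0 255" --pt "0.0181 0.0085 0 0 255" --pt "0.0181 0.0085 0 0 255"

```text
time_s: 21.95
ee_pos: [0.5349, 0.1667, 0.0491]
orientation: [-0.683, 3.066, -0.0]
wrist_force: [-3.2, -1.6, 5.0]
width: -0.0001
grip_force: 1.6
```

Request:
step_arm --pt "0.0181 0.0085 0 0 255" --pt "0.0181 0.0085 0 0 255" --pt "0.0181 0.0085 0 0 255" --pt "0.0181 0.0085 0 0 255" --pt "0.0181 0.0085 0 0 255" --pt "0.0181 0.0085 0 0 255"

```text
time_s: 22.55
ee_pos: [0.5601, 0.1781, 0.0491]
orientation: [0.683, -3.06, 0.003]
wrist_force: [-12.5, -9.8, 15.6]
width: -0.0004
grip_force: 7.2
```

Request:
step_arm --pt "0.0181 0.0085 0 0 255" --pt "0.0181 0.0085 0 0 255" --pt "0.0181 0.0085 0 0 255" --pt "0 0 0 0 255"

```text
time_s: 22.95
ee_pos: [0.5742, 0.1844, 0.0491]
orientation: [0.683, -3.061, 0.003]
wrist_force: [-10.3, -8.3, 12.2]
width: 0.0004
grip_force: 6.2
```

Request:
step_arm --pt "0.0181 0.0085 0 0 255" --pt "0.0181 0.0085 0 0 255" --pt "0.0145 0.0068 0 0 255" --pt "0 0 0 0 255"

```text
time_s: 23.35
ee_pos: [0.5866, 0.1902, 0.0491]
orientation: [0.683, -3.061, 0.003]
wrist_force: [-10.2, -8.9, 13.0]
width: -0.0003
grip_force: 5.8
```

Request:
step_arm --pt "0.0109 0.0051 0 0 255" --pt "0 0 0 0 255"

```text
time_s: 23.55
ee_pos: [0.5884, 0.191, 0.0491]
orientation: [0.682, -3.057, 0.004]
wrist_force: [-15.7, -11.1, 17.6]
width: 0.0001
grip_force: 9.4
```

Request:
step_arm --pt "0.0073 0.0034 0 0 255" --pt "0 0 0 0 255"

```text
time_s: 23.75
ee_pos: [0.5884, 0.191, 0.0491]
orientation: [0.682, -3.052, 0.006]
wrist_force: [-23.4, -17.3, 24.2]
width: -0.0001
grip_force: 14.2
```

Request:
step_arm --pt "-0.0362 -0.0169 0 0 255" --pt "-0.1087 -0.0507 0 0 255" --pt "-0.1087 -0.0507 0 0 255" --pt "-0.1087 -0.0507 0 0 255" --pt "0 0 0.15 0 255" --pt "0 0 0.15 0 255" --pt "0 0 0.15 0 255" --pt "0 0 0 0 255"

```text
time_s: 24.55
ee_pos: [0.5057, 0.1521, 0.1672]
orientation: [-0.681, 3.055, -0.002]
wrist_force: [0.6, 0.4, 1.0]
width: 0.0001
grip_force: 0.0
```

Run:
```python
from h import *
w=snap('wrist');s=snap('side');t=snap('top')
a=cv2.resize(w['frame'][170:400,200:440],(480,460),interpolation=2);b=cv2.resize(s['frame'][110:360,260:410],(320,533),interpolation=2)
h=np.zeros((533,800,3),np.uint8);h[:460,:480]=a;h[:,480:]=b
cv2.imwrite('pics/w7.png',cv2.cvtColor(h,cv2.COLOR_RGB2BGR))
u=np.array([.906,.423]);v=np.array([-.423,.906]);M=.647*u-.0755*v
for a,n in((-.03,'held'),(-.079,'out'),(-.023,'stop')): print(n,((proj(w,np.r_[M+a*u,.066])-[200,170])*2).round(0))
```

```text
held [236. 323.]
out [236. 205.]
stop [235. 338.]
```

View pics/w7.png

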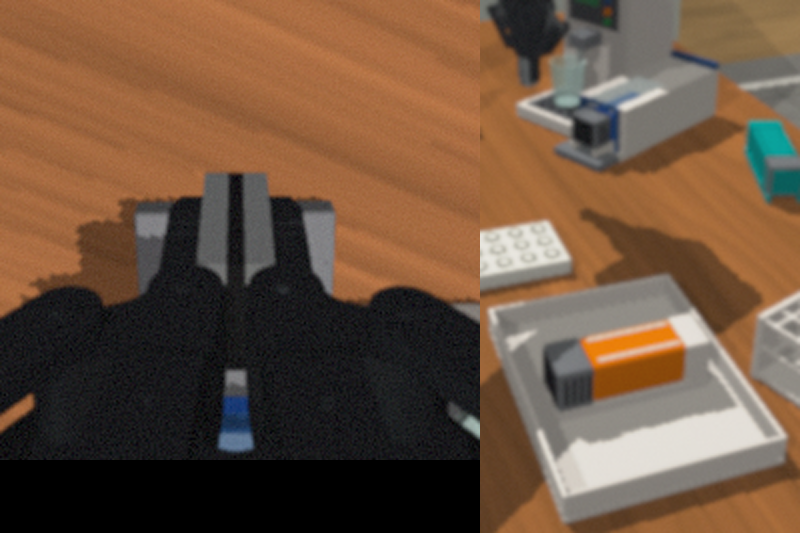

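The side view shows the fresh cap standing out only about 30 mm, as the spent one did at the start, at about (590,128). The spent cartridge lies flat in the tray at about (625,365).

```bash
python3 -c "
from station import manip
print(manip.hand_in())"
```

```text
the job is handed in; nothing more can be done
None
```

I handed the job in at about 24.7 s of the 72 s allowed, but the hand-in returned no verdict. In the last pictures the blue cartridge's cap stood about 30 mm out of the bay, as a held one does. The amber cartridge lay flat in the tray, and nothing else was disturbed as far as I could see.

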